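# Hook the long bin into the slatted rack

## Task

Hang the longer of the two white hook-on bins on the wooden slatted rack, in the rack's upper gap: tip the front of the bin up, put the tongue at its back through the gap so that it goes up behind the top slat, then swing the bin down until it hangs level with its back against the slat below. Anywhere along the gap will do; leave the short bin and the tin where they stand.

Things in the scene. Friction and masses are not known exactly. Their poses are not given: they have to be found in the camera images.
- bin_long: longer of two white metal hook-on bins (sizes in mm). Tray 130 long (x) x 50 wide (y); side walls 46 high, front (-x) 30, back wall 66. Origin: centre of the tray's underside, z up, x front to back. Stands upright, back away from the robot within 29 degrees; pinch it across the 50 mm from above. About 0.17 kg.
- bin_long_hook (a point): where the long bin's hook leaves its back wall (sizes in mm): x 65, z 60 in the bin. From here a neck 30 wide (y), 6 thick (z 60 to 66) runs 16 mm back (+x), and at its far end a tongue, 4 thick, its near face 12 mm behind the back wall, rises from z 60 to 114. Axes as the bin's.
- bin_short: the other white bin, same shape and hook but the tray only 80 mm long (x). Origin: centre of its underside. To be left alone.
- rack: fixed wooden rack (sizes in mm), 300 wide (y), 209 high. Three level slats fill x 0 to 6, at z 22-48, 90-140, 184-209; air behind them between two uprights (x 6 to 24, inner faces at y +-129). Feet 14 high reach x -35 to 70 at y +-139. Origin: on the worktop below the middle of the slats' front face; x goes through the slats, away from the robot within 20 degrees.
- rack_gap (a point): middle of the upper gap's lower front edge: x 0, z 140 mm in the rack; the gap is 44 mm high. Seated, the neck lies on this edge (bin's underside at z 80 mm), tongue behind the top slat with 6 mm play, bin sagging under 5 degrees. The tongue is taller than the gap: tilt the bin's front up about 40 degrees and slide the tongue in and up along its own length, then swing down.
- tin: bystander: food tin, 75 mm across, 58 mm high; origin at the centre of its underside. To be left alone.

How it is judged:
By the outcome, as a careful person would: the job done as asked, in the order asked, and still so for the second after the job is handed in, with the robot touching nothing.
It also fails if it takes over 48 s, if anything falls off the work surface, if the arm or the gripper's body presses on something with over 40 N, if the wrist force passes 120 N, or if a joint passes its speed limit or range.

## Robot

A 6-joint arm with a two-finger parallel gripper is mounted at the origin on a cart in front of the work surface, level with it; the furniture and walls round the work are solid. World frame = base frame: x ahead of the robot, y to its left, z up, the work surface at z = 0. Lengths are in mm, angles in rad, forces in N, time in s.
With the tool pointing down it reaches from about 350 to 775 mm from the base axis. Payload 7.3 kg.
Tool frame: the origin (TCP) lies at the very end of the fingers, on their centre line; the grasp point (between the pads) lies 19 mm behind it; z points along the fingers, y is the line along which they close (so a half turn about z gives the same grasp; the last joint's range is limited). The gripper opens to 92 mm and grips with 3 to 60 N. Pads are 19 mm wide; open, the fingers measure 130 mm over their backs; the gripper's body (75 mm by 190 mm) begins 47 mm behind the grasp point.
Start: joints at [1.163, 0.342, 1.524, -0, 1.275, -0.146], TCP at [135.865, 507.135, 226.741] pointing down, gripper open.
Joint ranges: [-2.53, 2.53], [-0.77, 2.02], [0.04, 2.7], [-1, 4.14], [0.28, 2.66], [-3.11, 3.11]. Speed limits (rad/s): [2.57, 2.57, 3.14, 3.14, 3.14, 3.14].

## Interface

Orientations are given as [roll, pitch, yaw] about the fixed x, y, z axes, in that order (R = Rz(yaw) Ry(pitch) Rx(roll)).
In Python, from plant import * gives the robot as it stands.
- The arm moves only by the tool arm_command, never from a script. Its arguments are lists of equal length, an entry for each row: "gripper": the finger opening in mm, from 0 to 91.8; "dp": the shift along the tool's x, y, z in units of 25 mm (1.0 is 25 mm), a list of three; "twist": the turn about the tool's z in units of 5 degrees (1.0 is 5 degrees). A call has exactly 5 rows; each row shifts and turns the commanded pose from where the row before left it, along the tool's axes as they then stand; what a row does not reach is not made up. A row lasts 1/8 s, in which the tool goes at most 62.5 mm and 10.7 degrees, less where a joint would pass 70% of its speed; a pose out of reach is approached as far as the arm can. A call is refused whole if a number of a shift passes 1 or a number of a turn 1, either way. A call with a gripper value outside its range is refused whole. The fingers move at their own pace and stop on an object; the grip force is fixed at half the most. Time passes only in rows, so rows that do not move let the fingers close, or fill a call up. It gives the time, the measured TCP pose, the force, the opening and the grip force at its end, in the units of the state.
- get_obs(): the state, without advancing time (a new reading comes with each control period).
- capture(name): name is "side" or "top" or "wrist"; returns the picture (480x640x3 uint8, red, green, blue); there is no depth.
- get_calibration(name): a dict with "mtx" (3x3 intrinsics, pixels), "position" and "attitude" of the camera in the world; the wrist camera has in their place "mount" (4x4, takes a point from camera to tool coordinates, whose origin is the TCP and whose axes are the flange's). Camera axes: x right, y down, z forward; pixel columns grow to the right and rows downward; lengths in mm; the calibration is good to about 2 mm. A picture is of the moment at which its call begins: read the wrist's pose just before it. get_calibration takes no time and is no camera call.
- close_job(): hands the job in; it is judged then, once.
The state is a dict: "time": time; "joint_positions": joint angles; "dq": joint speeds; "tau": joint torques, N m; "tool_pos": TCP position; "tcp_rot": TCP orientation; "contact_force": force on the tool from outside, world axes, zero at the start; "moment": the same for the moment, N m; "grip_width": finger opening in mm; "finger_force": force on a finger pad.
Only numpy, scipy, OpenCV 4.12 (cv2) and the standard library are available. Lean on these libraries where they do the work, as an engineer would, in place of code of your own. Each camera call takes 0.05 s, during which the arm holds its last target. There are 200 camera calls.

## Working session

There is one attempt and no reset: what is moved stays moved. The work goes in short steps, Python scripts to look and compute and a tool call to move; the robot and the scene stay as the last step left them, time stands still between calls to the robot, and variables do not carry over. Pictures are saved under pics/ and viewed, at most 10 in all, crops included, and the job is handed in when it is done.

Besides the shell and the picture viewer there is one more tool, called after "Call:" in YAML: its name, and indented under it one key for each argument. arm_command: Moves the arm, as the interface text tells. Its arguments: {"type":"object","properties":{"gripper":{"type":"array"},"dp":{"type":"array"},"twist":{"type":"array"}},"required":["gripper","dp","twist"]}

```bash
mkdir -p pics
python3 - <<'E'
from plant import *
import cv2,numpy as np
for n in ("side","top"):
    cv2.imwrite(f"pics/{n}0.png",capture(n)[:,:,::-1])
    c=get_calibration(n); print(n,c)
print(get_calibration("wrist")); print(get_obs())
E
```

```text
side {'mtx': array([[618.14838528,   0.        , 319.93374144],
       [  0.        , 618.14838528, 239.01846238],
       [  0.        ,   0.        ,   1.        ]]), 'position': array([ 595.53603455, 1312.38361945, 1046.8440788 ]), 'attitude': array([-2.21121739,  0.02406882,  3.10530325])}
top {'mtx': array([[576.45029221,   0.        , 323.49356111],
       [  0.        , 576.45029221, 233.81881278],
       [  0.        ,   0.        ,   1.        ]]), 'position': array([ 398.00196579,   86.93158572, 1311.47486059]), 'attitude': array([-2.99794576, -0.01053815, -1.59056444])}
{'mtx': array([[385.57903688,   0.        , 325.36200694],
       [  0.        , 385.57903688, 237.67179115],
       [  0.        ,   0.        ,   1.        ]]), 'mount': array([[-5.40907158e-04, -9.63540953e-01, -2.67560346e-01,
         7.36421469e+01],
       [ 9.99998627e-01, -1.02169811e-04, -1.65368906e-03,
        -1.78832697e-01],
       [ 1.56606055e-03, -2.67560874e-01,  9.63539686e-01,
        -1.58910759e+02],
       [ 0.00000000e+00,  0.00000000e+00,  0.00000000e+00,
         1.00000000e+00]])}
{'time': 0.1, 'joint_positions': array([ 1.16295878e+00,  3.42647217e-01,  1.52490514e+00, -1.96429686e-06,
        1.27538017e+00, -1.45962711e-01]), 'dq': array([ 0.00076523, -0.00166962, -0.00320203, -0.0010278 ,  0.00061253,
       -0.00097717]), 'tau': array([ 1.75172019e-03, -4.32007599e+01, -2.44694602e+01,  7.17301201e-02,
        5.26432763e-02, -6.97557903e-05]), 'tool_pos': array([135.73825957, 506.78704692, 226.12318318]), 'tcp_rot': array([-3.14026675e+00, -1.93020009e-04,  2.87971826e+00]), 'contact_force': array([-0.28283632,  0.37199626,  0.56995527]), 'moment': array([-0.01283359, -0.01067086,  0.04765867]), 'finger_force': 0.0, 'grip_width': 91.73726253149518}
```

View pics/side0.png

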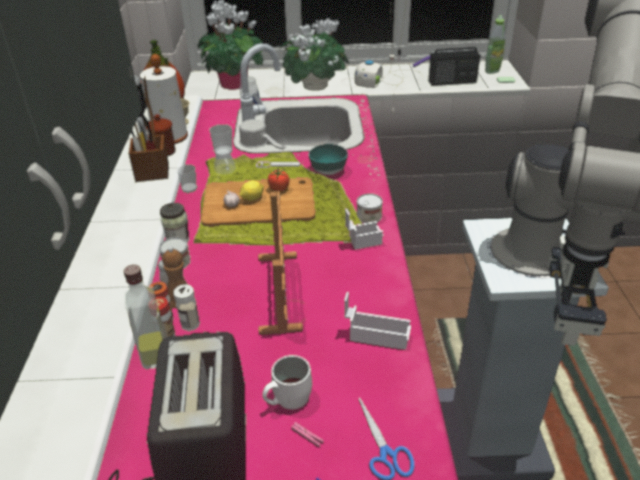

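View pics/top0.png

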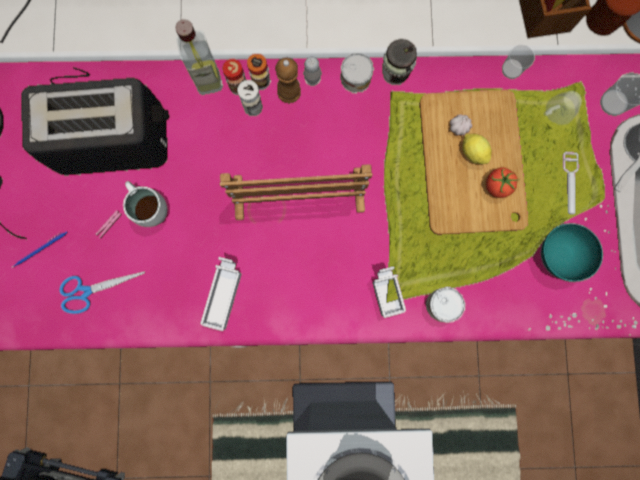

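```bash
cat > h.py <<'E'
import cv2,numpy as np
from scipy.spatial.transform import Rotation as Ro
from plant import *
def ray(n,uv,obs=None):
    c=get_calibration(n)
    if n=="wrist":
        R=Ro.from_euler('xyz',obs['tcp_rot']).as_matrix(); M=c['mount']
        p=obs['tool_pos']+R@M[:3,3]; R=R@M[:3,:3]
    else: R=Ro.from_euler('xyz',c['attitude']).as_matrix(); p=c['position']
    return p,R@(np.linalg.inv(c['mtx'])@[*uv,1])
def onz(n,uv,z,obs=None):
    p,d=ray(n,uv,obs); return (p+d*(z-p[2])/d[2])
def meet(n1,uv1,n2,uv2,obs=None):
    p,d=ray(n1,uv1,obs);q,e=ray(n2,uv2,obs)
    t=np.linalg.lstsq(np.c_[d,-e],q-p,rcond=None)[0]
    return (p+d*t[0]+q+e*t[1])/2, np.linalg.norm(p+d*t[0]-q-e*t[1])
E
python3 - <<'E'
from h import *
im=cv2.imread("pics/top0.png")
a=cv2.resize(im[245:345,190:250],None,fx=6,fy=6,interpolation=cv2.INTER_CUBIC)
b=cv2.resize(im[155:225,210:380][:, :],None,fx=2.5,fy=2.5,interpolation=cv2.INTER_CUBIC)
s=cv2.imread("pics/side0.png")[285:355,335:420]
s=cv2.resize(s,None,fx=4.5,fy=4.5,interpolation=cv2.INTER_CUBIC)
o=np.zeros((600,800,3),np.uint8); o[:600,:360]=a; o[:b.shape[0],365:365+b.shape[1]]=b; o[200:200+s.shape[0],365:365+s.shape[1]]=s
cv2.imwrite("pics/z.png",o)
E
```

```text
(no output)
```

View pics/z.png

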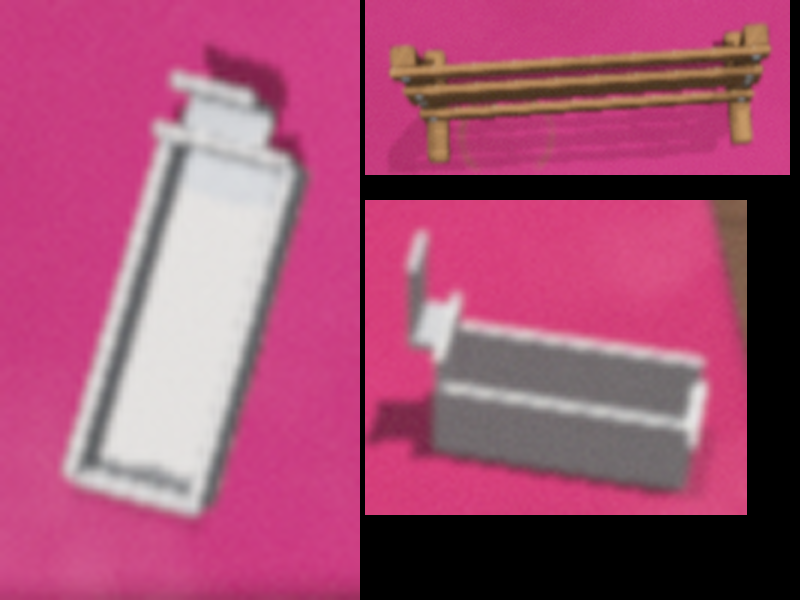

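Run:
```python
from h import *
A=lambda u,v:(190+u/6-.5+.08,245+v/6-.5+.08); B=lambda u,v:(210+(u-365)/2.5-.3,155+v/2.5-.3)
bl,br=onz("top",A(155,128),66),onz("top",A(303,165),66)
fl,fr=onz("top",A(65,478),30),onz("top",A(205,515),30)
tl,tr=onz("top",A(172,75),114),onz("top",A(255,97),114)
for n,p in zip("bl br fl fr tl tr".split(),(bl,br,fl,fr,tl,tr)): print(n,p.round(1))
print("centre",((bl+br+fl+fr)/4).round(1))
d=(bl+br-fl-fr)[:2]; print("len",np.linalg.norm(d)/2,"yaw",np.degrees(np.arctan2(d[1],d[0])))
d=((tl+tr)/2-(fl+fr)/2)[:2];print("tongue-front",np.linalg.norm(d),"yaw",np.degrees(np.arctan2(d[1],d[0])))
L,R=onz("top",B(390,77),209),onz("top",B(770,53),209)
print("rack L,R",L,R,np.linalg.norm(L-R)); w=(L-R)[:2]; print("rack yaw",np.degrees(np.arctan2(-w[0],w[1])),(L+R)/2)
# bottom slat front edge top z=48 check
L,R=onz("top",B(422,117),48),onz("top",B(752,100),48);print("low",L,R,(L+R)/2,np.degrees(np.arctan2(-(L-R)[0],(L-R)[1])))
```

```text
bl [512.  305.2  66. ]
br [497.7 252.   66. ]
fl [387.8 343.4  30. ]
fr [373.4 292.3  30. ]
tl [526. 291. 114.]
tr [517.8 262.3 114. ]
centre [442.7 298.2  48. ]
len 130.3309082204241 yaw -17.542611545275527
tongue-front 147.17563176909215 yaw -16.26756237684822
rack L,R [656.21643064 272.9096686  209.        ] [670.333286   -24.71703636 209.        ] 297.96130808047496
rack yaw 2.7155845872028936 [663.27485832 124.09631612 209.        ]
low [656.94338463 271.37733756  48.        ] [667.24983704 -23.52203944  48.        ] [662.09661083 123.92764906  48.        ] 2.001618250340078
```

Call:
arm_command:
  gripper: [91.8,91.8,91.8,91.8,91.8]
  dp:
    - [-0.87,-0.33,0]
    - [-0.87,-0.33,0]
    - [-0.87,-0.33,0]
    - [-0.87,-0.33,0]
    - [-0.87,-0.33,0]
  twist: [0.1,0.1,0.1,0,0]

```text
time: 0.72
tool_pos: [229.6, 437.0, 226.4]
tcp_rot: [-3.141, -0.0, 2.854]
contact_force: [0.5, 0.8, -0.3]
grip_width: 91.7
finger_force: 0.0
```

Call:
arm_command:
  gripper: [91.8,91.8,91.8,91.8,91.8]
  dp:
    - [-0.87,-0.33,0]
    - [-0.87,-0.33,0]
    - [-0.87,-0.33,0]
    - [-0.87,-0.33,0]
    - [-0.87,-0.33,0]
  twist: [0,0,0,0,0]

```text
time: 1.35
tool_pos: [322.1, 366.6, 226.4]
tcp_rot: [-3.141, -0.0, 2.854]
contact_force: [-0.1, 0.1, -0.4]
grip_width: 91.9
finger_force: 0.0
```

Call:
arm_command:
  gripper: [91.8,91.8,91.8,91.8,91.8]
  dp:
    - [-0.65,-0.33,0]
    - [-0.6,-0.33,0]
    - [-0.6,-0.33,0]
    - [-0.3,-0.1,0]
    - [0,0,0]
  twist: [0,0,0,0,0]

```text
time: 1.98
tool_pos: [365.8, 325.6, 226.7]
tcp_rot: [3.141, -0.0, 2.853]
contact_force: [-0.5, 0.3, -0.3]
grip_width: 91.5
finger_force: 0.0
```

Run:
```python
from h import *
o=get_obs(); print(o['time'],o['tool_pos'],np.degrees(o['tcp_rot']))
cv2.imwrite("pics/w1.png",capture("wrist")[:,:,::-1])
```

```text
1.975 [365.84251153 325.63228295 226.72740689] [ 1.79987829e+02 -6.74843147e-03  1.63448751e+02]
```

View pics/w1.png

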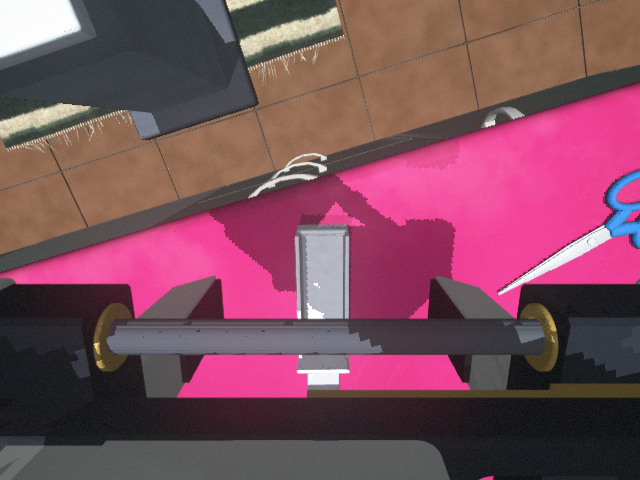

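Run:
```python
from h import *
o=get_obs(); R=Ro.from_euler('xyz',o['tcp_rot']).as_matrix()
for uv,z in [((297,227),46),((349,226),46),((297,227),30),((349,226),30),((297,372),66),((349,372),66),((297,300),46),((349.5,300),46)]:
    p=onz("wrist",uv,z,o); print(uv,z,p.round(1),(R.T@(p-o['tool_pos'])).round(1))
```

```text
(297, 227) 46 [368.1 297.5  46. ] [-10.6 -26.5 180.7]
(349, 226) 46 [380.6 343.   46. ] [ -9.7  20.6 180.7]
(297, 227) 30 [371.5 295.2  30. ] [-14.6 -27.8 196.7]
(349, 226) 30 [384.6 342.8  30. ] [-13.6  21.6 196.7]
(297, 372) 66 [499.3 257.2  66. ] [-147.9  -27.9  160.7]
(349, 372) 66 [513.4 304.7  66. ] [-147.9   21.7  160.7]
(297, 300) 46 [436.7 275.6  46. ] [-82.6 -28.  180.7]
(349.5, 300) 46 [450.9 323.8  46. ] [-82.6  22.3 180.7]
```

Call:
arm_command:
  gripper: [91.8,91.8,91.8,91.8,91.8]
  dp:
    - [-0.75,-0.12,0.9]
    - [-0.75,0,0.9]
    - [-0.74,0,0.9]
    - [0,0,0.9]
    - [0,0,0.9]
  twist: [0,0,0,0,0]

```text
time: 2.65
tool_pos: [418.1, 307.5, 113.4]
tcp_rot: [3.141, -0.0, 2.854]
contact_force: [-0.9, 1.0, -0.3]
grip_width: 91.9
finger_force: 0.0
```

Call:
arm_command:
  gripper: [91.8,91.8,91.8,91.8,40]
  dp:
    - [0,0,1]
    - [0,0,1]
    - [0,0,1]
    - [0,0,0.97]
    - [0,0,0]
  twist: [0,0,0,0,0]

```text
time: 3.28
tool_pos: [416.9, 306.9, 13.6]
tcp_rot: [-3.139, -0.003, 2.854]
contact_force: [-0.3, -0.2, -0.2]
grip_width: 86.1
finger_force: 0.0
```

Call:
arm_command:
  gripper: [40,40,40,40,40]
  dp:
    - [0,0,0]
    - [0,0,0]
    - [0,0,0]
    - [0,0,0]
    - [0,0,0]
  twist: [0,0,0,0,0]

```text
time: 3.9
tool_pos: [418.6, 307.2, 15.5]
tcp_rot: [3.141, 0.001, 2.854]
contact_force: [-0.1, 0.4, 5.7]
grip_width: 49.5
finger_force: 30.0
```

Call:
arm_command:
  gripper: [40,40,40,40,40]
  dp:
    - [0,0,-0.6]
    - [0,0,-1]
    - [0,0,-1]
    - [0,0,-1]
    - [0,0,-1]
  twist: [0,-0.94,-0.95,-0.94,-0.95]

```text
time: 4.53
tool_pos: [418.1, 306.9, 131.3]
tcp_rot: [3.142, -0.0, -3.097]
contact_force: [0.2, -0.3, -1.7]
grip_width: 49.4
finger_force: 30.0
```

Call:
arm_command:
  gripper: [40,40,40,40,40]
  dp:
    - [-0.4,-0.8,-1]
    - [-0.7,-0.9,-1]
    - [-0.8,-0.9,-1]
    - [-0.8,-0.9,-0.2]
    - [-0.8,-0.9,0]
  twist: [0,0,0,0,0]

```text
time: 5.15
tool_pos: [510.9, 200.0, 211.3]
tcp_rot: [3.141, 0.001, -3.1]
contact_force: [1.2, 1.3, -2.9]
grip_width: 50.0
finger_force: 30.0
```

Call:
arm_command:
  gripper: [40,40,40,40,40]
  dp:
    - [-0.7,-0.7,0]
    - [-0.6,-0.4,0]
    - [-0.3,-0.2,0]
    - [0,0,0]
    - [0,0,0]
  twist: [0,0,0,0,0]

```text
time: 5.78
tool_pos: [551.1, 170.6, 209.9]
tcp_rot: [3.141, -0.001, -3.099]
contact_force: [0.1, -0.3, -1.9]
grip_width: 49.6
finger_force: 30.0
```

Run:
```python
from h import *
o=get_obs(); print(o['time'],o['tool_pos'],np.degrees(o['tcp_rot']))
s=capture("side")[:,:,::-1];t=capture("top")[:,:,::-1]
cv2.imwrite("pics/s2raw.png",s);cv2.imwrite("pics/t2raw.png",t)
a=cv2.resize(s[190:340,235:400],None,fx=4,fy=4,interpolation=cv2.INTER_CUBIC)[:600,:480]
cv2.imwrite("pics/s2.png",cv2.resize(s[190:340,235:415],None,fx=4,fy=4,interpolation=cv2.INTER_CUBIC))
```

```text
5.775 [551.12052252 170.61529163 209.85187597] [ 1.79986890e+02 -4.10471339e-02 -1.77558844e+02]
```

View pics/s2.png

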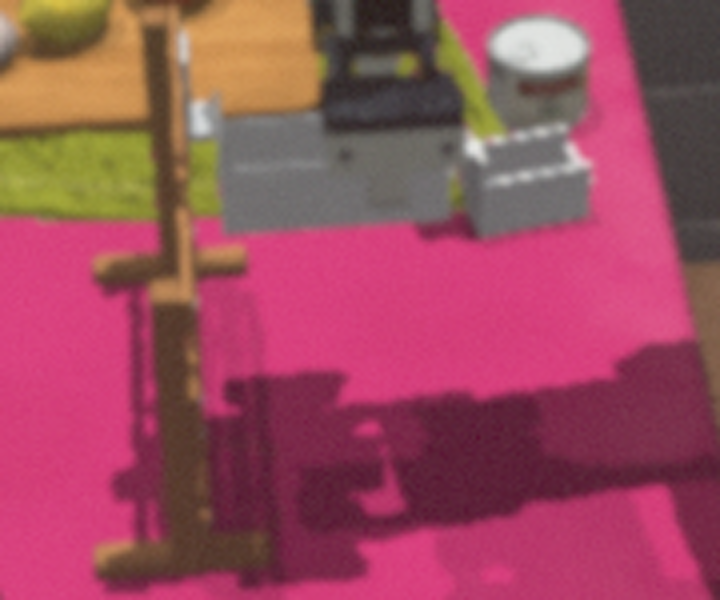

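Call:
arm_command:
  gripper: [40,40,40,40,40]
  dp:
    - [-0.4,0,0]
    - [-0.35,0,0]
    - [-0.14,0,-0.28]
    - [-0.16,0,-0.3]
    - [-0.18,0,-0.28]
  twist: [0,0,0,0,0]

```text
time: 6.5
tool_pos: [578.9, 171.5, 230.0]
tcp_rot: [-3.141, -0.011, -3.099]
contact_force: [-12.8, -0.3, -0.7]
grip_width: 49.4
finger_force: 30.0
```

Run:
```python
from h import *
o=get_obs(); print(o['time'],o['tool_pos'],o['contact_force'],o['moment'],np.degrees(o['tcp_rot']))
s=capture("side")[:,:,::-1]
cv2.imwrite("pics/s3.png",cv2.resize(s[180:260,260:380],None,fx=5,fy=5,interpolation=cv2.INTER_CUBIC))
```

```text
6.5 [578.93337536 171.4568944  230.03987441] [-12.82663667  -0.33950347  -0.67997139] [0.03542094 2.42782614 0.06378042] [-179.98092771   -0.63111741 -177.55784358]
```

View pics/s3.png

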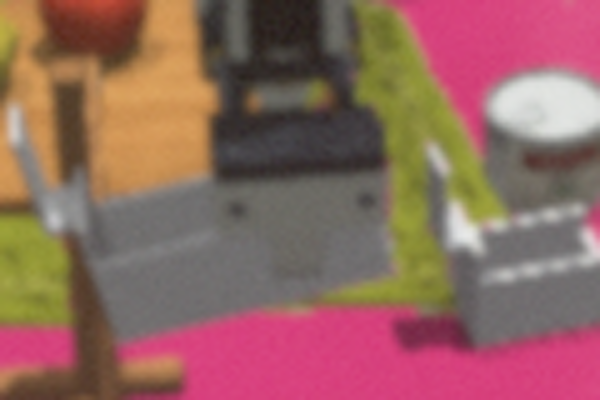

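Call:
arm_command:
  gripper: [40,40,40,40,40]
  dp:
    - [-0.16,0,-0.18]
    - [-0.16,0,-0.2]
    - [-0.24,0,-0.24]
    - [-0.24,0,-0.24]
    - [-0.28,0,-0.19]
  twist: [0,0,0,0,0]

```text
time: 7.18
tool_pos: [606.9, 172.7, 258.0]
tcp_rot: [3.141, -0.007, -3.099]
contact_force: [-11.7, -1.1, 4.8]
grip_width: 49.6
finger_force: 30.0
```

Call:
arm_command:
  gripper: [40,40,40,40,40]
  dp:
    - [-0.28,0,-0.19]
    - [-0.24,0,-0.12]
    - [0,0,0]
    - [0,0,0]
    - [0,0,0]
  twist: [0,0,0,0,0]

```text
time: 7.8
tool_pos: [621.3, 173.3, 266.3]
tcp_rot: [3.141, -0.003, -3.099]
contact_force: [-7.8, -0.2, 4.9]
grip_width: 50.1
finger_force: 30.0
```

Run:
```python
from h import *
o=get_obs(); print(o['time'],o['tool_pos'],o['contact_force'],o['moment'],np.degrees(o['tcp_rot']))
s=capture("side")[:,:,::-1]
cv2.imwrite("pics/s4.png",cv2.resize(s[160:260,250:370],None,fx=5,fy=5,interpolation=cv2.INTER_CUBIC))
```

```text
7.8 [621.26721204 173.31791262 266.26976466] [-7.75303676 -0.19133678  4.91378953] [0.03902956 1.5302952  0.07580394] [ 1.79973785e+02 -1.57718944e-01 -1.77569503e+02]
```

View pics/s4.png

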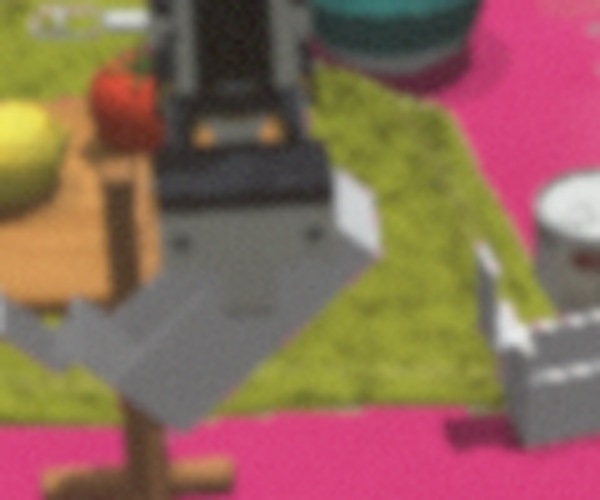

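```bash
cat >> h.py <<'E'
ro=np.array([662.,124.]); ya=np.radians(2.4); ex=np.array([np.cos(ya),np.sin(ya)]); ey=np.array([-ex[1],ex[0]])
def side_at(uv,yr):
    "rack X,Z of a side-view pixel on the plane rack y=yr"
    p,d=ray("side",uv); t=(yr-ey@(p[:2]-ro))/(ey@d[:2]); q=p+d*t
    return np.array([ex@(q[:2]-ro),q[2]])
def tcp_rack(o): return np.array([ex@(o['tool_pos'][:2]-ro),ey@(o['tool_pos'][:2]-ro),o['tool_pos'][2]])
E
python3 - <<'E'
from h import *
o=get_obs(); t=tcp_rack(o); print(t)
px=lambda u,v:(250+u/5-.4,160+v/5-.4)
B=side_at(px(184,430),t[1]+25);F=side_at(px(380,258),t[1]+25)
U=side_at(px(75,300),t[1]+25)
print("B",B,"F",F,np.linalg.norm(B-F),"tilt",np.degrees(np.arctan2(F[1]-B[1],B[0]-F[0])),"U",U,np.linalg.norm(U-B))
print("slat top-end check", side_at(px(133,170),129))
E
```

```text
[-38.64711074  51.01370971 266.24669583]
B [ -7.5944244  203.21105313] F [-98.03835551 289.98159846] 125.33647597867595 tilt 43.81251594352613 U [ 35.76234388 278.15575094] 86.58242942756361
slat top-end check [  5.06961373 376.52826339]
```

Run:
```python
from h import *
px=lambda u,v:(235+u/4-.4,190+v/4-.4)
print("level: B",side_at(px(226,233),50+25),"F",side_at(px(450,219),75), "pred B -18.8,195 F -149,195")
px=lambda u,v:(260+u/5-.4,180+v/5-.4)
B,F=side_at(px(120,342),75),side_at(px(390,277),75); print("s3",B,F,np.degrees(np.arctan2(F[1]-B[1],B[0]-F[0])), "pred",)
# rack near top corner in s2: slat end top front at y=150 ; uprights/feet
px=lambda u,v:(235+u/4-.4,190+v/4-.4)
for q in [(190,287),(153,287),(205,525),(270,540),(100,560)]: print(q,side_at(px(*q),150).round(1))
```

```text
level: B [-17.83902249 195.17245773] F [-145.50354217  194.50511445] pred B -18.8,195 F -149,195
s3 [ -0.88506902 196.16769037] [-123.95936542  222.70025053] 12.165730135579297 pred
(190, 287) [  3.4 217.7]
(153, 287) [ 23.1 219.4]
(205, 525) [ 5.4 41.1]
(270, 540) [-31.7  25.3]
(100, 560) [68.  19.1]
```

Call:
arm_command:
  gripper: [40,40,40,40,40]
  dp:
    - [0.6,0,-0.2]
    - [0.9,0,0]
    - [1,0,0]
    - [1,0,0]
    - [0.7,0,0.4]
  twist: [0,0,0,0,0]

```text
time: 8.48
tool_pos: [517.5, 168.7, 261.3]
tcp_rot: [3.141, 0.002, -3.1]
contact_force: [-0.1, -0.0, -3.0]
grip_width: 49.4
finger_force: 30.0
```

Call:
arm_command:
  gripper: [40,40,40,40,40]
  dp:
    - [0,0,0.8]
    - [0,0,1]
    - [0,0,1]
    - [0,0,0.9]
    - [0,0,0]
  twist: [0,0,0,0,0]

```text
time: 9.1
tool_pos: [517.0, 168.4, 166.5]
tcp_rot: [-3.141, -0.003, -3.1]
contact_force: [-0.5, -1.0, -1.7]
grip_width: 49.9
finger_force: 30.0
```

Call:
arm_command:
  gripper: [40,40,40,40,40]
  dp:
    - [0,0,0.9]
    - [0,0,0.4]
    - [0,0,0]
    - [0,0,0]
    - [0,0,0]
  twist: [0,0,0,0,0]

```text
time: 9.72
tool_pos: [517.9, 168.7, 136.3]
tcp_rot: [3.141, 0.001, -3.1]
contact_force: [-0.1, -0.0, -0.9]
grip_width: 50.0
finger_force: 30.0
```

Run:
```python
from h import *
o=get_obs(); print(o['time'],o['contact_force'],tcp_rack(o))
s=capture("side")[:,:,::-1]
cv2.imwrite("pics/s5.png",cv2.resize(s[170:290,250:380],None,fx=5,fy=5,interpolation=cv2.INTER_CUBIC))
```

```text
9.725 [-0.06702245 -0.00708113 -0.90971312] [-142.07422933   50.6974466   136.28185044]
```

View pics/s5.png

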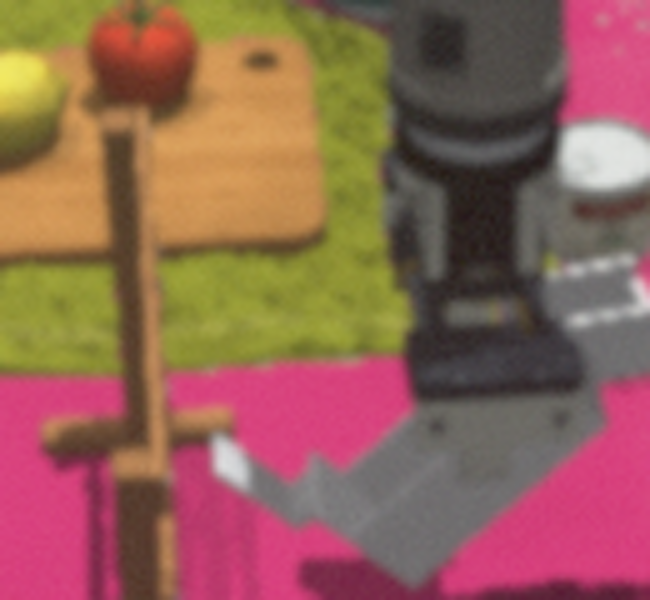

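Run:
```python
from h import *
o=get_obs(); t=tcp_rack(o)
px=lambda u,v:(250+u/5-.4,170+v/5-.4)
B=side_at(px(415,587),t[1]+25);F=side_at(px(606,425),t[1]+25);T=side_at(px(241,487),t[1]+15)
print("B",B,"F",F,"tip",T,"|BT|",np.hypot(*(T-B)))
d=T-B; print("tilt BT",np.degrees(np.arctan2(d[0],d[1])-np.arctan2(14,114)),"BF",np.degrees(np.arctan2(F[1]-B[1],B[0]-F[0])))
g=np.array([t[0],t[2]+19]); a=np.radians(43.5); R=np.array([[np.cos(a),-np.sin(a)],[np.sin(a),np.cos(a)]])
print("grip in bin",np.array([65,0])+R@(g-B), np.array([79,114])+R@(g-T),np.array([-65,0])+R@(g-F))
# rack reference: top slat near end front corners y=150
for q in [(150,470),(118,470)]: print(side_at(px(*q),150))
```

```text
B [-110.78553783   69.64297095] F [-200.64760176  160.62827535] tip [-30.56722167 130.39507399] |BT| 100.62701561191594
tilt BT 45.86082719158992 BF 45.35585870341429
grip in bin [-16.62670272  40.40236674] [-18.99602523  55.11570323] [-18.81291401  36.26092168]
[  9.11808986 211.97754283]
[ 22.8025805  213.17075313]
```

Call:
arm_command:
  gripper: [40,40,40,40,40]
  dp:
    - [-0.22,0,0]
    - [-0.28,0,-0.28]
    - [-0.28,0,-0.28]
    - [-0.28,0,-0.28]
    - [-0.28,0,-0.28]
  twist: [0,0,0,0,0]

```text
time: 10.4
tool_pos: [551.6, 170.0, 164.1]
tcp_rot: [3.141, 0.0, -3.1]
contact_force: [0.1, 0.1, -2.7]
grip_width: 49.8
finger_force: 30.0
```

Call:
arm_command:
  gripper: [40,40,40,40,40]
  dp:
    - [-0.28,0,-0.3]
    - [-0.28,0,-0.3]
    - [-0.28,0,-0.3]
    - [-0.1,0,-0.1]
    - [0,0,0]
  twist: [0,0,0,0,0]

```text
time: 11.02
tool_pos: [574.5, 171.0, 188.5]
tcp_rot: [3.141, -0.0, -3.1]
contact_force: [-0.4, -0.2, -2.1]
grip_width: 49.6
finger_force: 30.0
```

Run:
```python
from h import *
o=get_obs(); print(o['time'],o['contact_force'],tcp_rack(o))
s=capture("side")[:,:,::-1]
cv2.imwrite("pics/s6.png",cv2.resize(s[160:270,250:370],None,fx=5,fy=5,interpolation=cv2.INTER_CUBIC))
```

```text
11.025 [-0.44427878 -0.16448479 -2.064272  ] [-85.47051328  50.61629647 188.47264103]
```

View pics/s6.png

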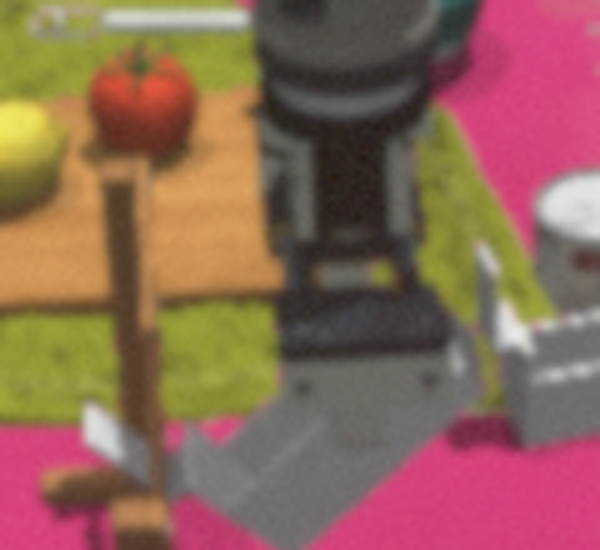

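Call:
arm_command:
  gripper: [40,40,40,40,40]
  dp:
    - [-0.22,0,0.22]
    - [-0.22,0,0.22]
    - [-0.16,0,0.22]
    - [0,0,0.1]
    - [0,0,0]
  twist: [0,0,0,0,0]

```text
time: 11.7
tool_pos: [589.7, 171.6, 169.5]
tcp_rot: [3.142, 0.001, -3.1]
contact_force: [0.2, 0.0, -1.7]
grip_width: 50.0
finger_force: 30.0
```

Call:
arm_command:
  gripper: [40,40,40,40,40]
  dp:
    - [0.14,0,0.26]
    - [0.14,0,0.26]
    - [0.12,0,0.3]
    - [0.1,0,0.3]
    - [0,0,0]
  twist: [0,0,0,0,0]

```text
time: 12.32
tool_pos: [576.7, 171.0, 140.6]
tcp_rot: [3.142, -0.001, -3.1]
contact_force: [4.1, 0.1, 0.6]
grip_width: 49.8
finger_force: 30.0
```

```bash
cat >> h.py <<'E'
def tilt():
    o=get_obs(); t=tcp_rack(o); s=capture("side")[:,:,::-1]
    m=(cv2.cvtColor(np.ascontiguousarray(s),cv2.COLOR_BGR2HSV)[:,:,1]<75)
    g=t[2]; P=[]
    for u in range(290,345):
        c=np.where(m[180:300,u])[0]+180
        if len(c): P.append((u,c.max()))
    P=np.array(P); W=np.array([side_at((u,v+.5),t[1]+25) for u,v in P])
    return o,t,s,P,W
E
python3 - <<'E'
from h import *
o,t,s,P,W=tilt(); cv2.imwrite("pics/s7.png",s)
print(o['time'],o['contact_force'],o['moment'],t)
print(np.c_[P,W][::3].round(0).tolist())
E
```

```text
12.325 [4.08661114 0.12880244 0.61891659] [ 0.10221862 -0.85153557  0.01878029] [-83.28412138  50.57876936 140.58996332]
[[290.0, 274.0, -11.0, 118.0], [293.0, 278.0, -18.0, 105.0], [296.0, 282.0, -24.0, 92.0], [299.0, 281.0, -31.0, 94.0], [302.0, 279.0, -39.0, 100.0], [305.0, 278.0, -46.0, 102.0], [308.0, 276.0, -53.0, 108.0], [311.0, 275.0, -60.0, 110.0], [314.0, 274.0, -67.0, 112.0], [317.0, 272.0, -75.0, 118.0], [320.0, 271.0, -82.0, 120.0], [323.0, 270.0, -89.0, 123.0], [326.0, 268.0, -96.0, 128.0], [329.0, 267.0, -103.0, 131.0], [332.0, 265.0, -110.0, 136.0], [335.0, 264.0, -117.0, 138.0], [338.0, 263.0, -124.0, 141.0], [341.0, 261.0, -131.0, 146.0]]
```

Call:
arm_command:
  gripper: [40,40,40,40,40]
  dp:
    - [0.04,0,0.3]
    - [0.03,0,0.3]
    - [0,0,0.3]
    - [-0.02,0,0.3]
    - [0,0,0]
  twist: [0,0,0,0,0]

```text
time: 13.0
tool_pos: [575.1, 171.0, 110.4]
tcp_rot: [-3.142, -0.002, -3.1]
contact_force: [-0.2, -0.6, -1.2]
grip_width: 49.5
finger_force: 30.0
```

Run:
```python
from h import *
o,t,s,P,W=tilt(); cv2.imwrite("pics/s8.png",s)
print(o['time'],o['contact_force'],o['moment'],t)
print(np.c_[P,W][::4].round(0).tolist())
```

```text
13.0 [-0.20937359 -0.61512961 -1.23826763] [ 0.06137608 -0.04567018 -0.00771386] [-84.88824674  50.58137636 110.39490223]
[[290.0, 285.0, -9.0, 84.0], [294.0, 285.0, -19.0, 83.0], [298.0, 284.0, -28.0, 85.0], [302.0, 283.0, -38.0, 87.0], [306.0, 283.0, -48.0, 86.0], [310.0, 282.0, -57.0, 89.0], [314.0, 281.0, -67.0, 91.0], [318.0, 280.0, -76.0, 93.0], [322.0, 279.0, -86.0, 95.0], [326.0, 278.0, -95.0, 98.0], [330.0, 277.0, -105.0, 100.0], [334.0, 277.0, -114.0, 99.0], [338.0, 276.0, -124.0, 101.0]]
```

Call:
arm_command:
  gripper: [40,40,40,40,40]
  dp:
    - [-0.02,0,0.15]
    - [-0.03,0,0.15]
    - [-0.03,0,0.15]
    - [0,0,0.05]
    - [0,0,0]
  twist: [0,0,0,0,0]

```text
time: 13.68
tool_pos: [577.8, 171.1, 98.9]
tcp_rot: [3.141, 0.0, -3.1]
contact_force: [-0.5, 0.2, 1.5]
grip_width: 50.2
finger_force: 30.0
```

Run:
```python
from h import *
o,t,s,P,W=tilt(); cv2.imwrite("pics/s9.png",s)
print(o['time'],o['contact_force'],o['moment'],t)
print(np.c_[P,W][::4].round(0).tolist())
```

```text
13.675 [-0.53942974  0.20357539  1.45042605] [ 0.02588003 -0.12070244 -0.01067676] [-82.16898172  50.60829024  98.91605804]
[[290.0, 286.0, -9.0, 81.0], [294.0, 286.0, -19.0, 80.0], [298.0, 285.0, -28.0, 82.0], [302.0, 285.0, -38.0, 81.0], [306.0, 285.0, -47.0, 80.0], [310.0, 284.0, -57.0, 82.0], [314.0, 284.0, -66.0, 82.0], [318.0, 283.0, -76.0, 84.0], [322.0, 282.0, -86.0, 86.0], [326.0, 282.0, -95.0, 85.0], [330.0, 282.0, -105.0, 84.0], [334.0, 281.0, -114.0, 87.0], [338.0, 281.0, -124.0, 86.0]]
```

Call:
arm_command:
  gripper: [40,40,40,54,60]
  dp:
    - [0,0,0.12]
    - [0,0,0.08]
    - [0,0,0]
    - [0,0,0]
    - [0,0,0]
  twist: [0,0,0,0,0]

```text
time: 14.35
tool_pos: [577.1, 171.0, 93.3]
tcp_rot: [-3.142, -0.002, -3.1]
contact_force: [-0.1, -0.0, -0.4]
grip_width: 58.5
finger_force: 0.0
```

Call:
arm_command:
  gripper: [70,80,91.8,91.8,91.8]
  dp:
    - [0,0,0]
    - [0,0,0]
    - [0,0,0]
    - [0,0,-0.2]
    - [0,0,-0.5]
  twist: [0,0,0,0,0]

```text
time: 14.98
tool_pos: [577.4, 171.0, 111.7]
tcp_rot: [-3.142, -0.001, -3.1]
contact_force: [-0.8, -1.1, 0.9]
grip_width: 91.5
finger_force: 0.0
```

Run:
```python
from h import *
o,t,s,P,W=tilt(); cv2.imwrite("pics/s10.png",s)
print(o['time'],o['contact_force'],t,o['grip_width'])
print(np.c_[P,W][::4].round(0).tolist())
```

```text
14.975 [-0.79180891 -1.08747508  0.87301037] [-82.58034786  50.55107496 111.66955464] 91.50001571199907
[[290.0, 286.0, -9.0, 80.0], [294.0, 287.0, -19.0, 76.0], [298.0, 286.0, -28.0, 79.0], [302.0, 286.0, -38.0, 78.0], [306.0, 286.0, -47.0, 77.0], [310.0, 286.0, -57.0, 76.0], [314.0, 286.0, -66.0, 75.0], [318.0, 285.0, -76.0, 78.0], [322.0, 285.0, -85.0, 77.0], [326.0, 285.0, -95.0, 76.0], [330.0, 284.0, -105.0, 78.0], [334.0, 284.0, -114.0, 77.0], [338.0, 284.0, -124.0, 76.0]]
```

Hanging level, held by the rack alone. I'll lift the gripper straight up and away, then look once more.

Call:
arm_command:
  gripper: [91.8,91.8,91.8,91.8,91.8]
  dp:
    - [0,0,-0.8]
    - [0,0,-1]
    - [0.3,0,-1]
    - [0.6,0,-1]
    - [1,0,-1]
  twist: [0,0,0,0,0]

```text
time: 15.65
tool_pos: [530.2, 169.1, 232.9]
tcp_rot: [3.141, 0.001, -3.1]
contact_force: [0.4, 0.4, 0.2]
grip_width: 91.6
finger_force: 0.0
```

Call:
arm_command:
  gripper: [91.8,91.8,91.8,91.8,91.8]
  dp:
    - [1,0,-0.5]
    - [1,0,0]
    - [0.5,0,0]
    - [0,0,0]
    - [0,0,0]
  twist: [0,0,0,0,0]

```text
time: 16.27
tool_pos: [468.5, 166.5, 244.0]
tcp_rot: [3.141, 0.001, -3.1]
contact_force: [-0.3, -0.5, -0.4]
grip_width: 91.7
finger_force: 0.0
```

Run:
```python
from h import *
s=capture("side")[:,:,::-1];t=capture("top")[:,:,::-1]
a=cv2.resize(s[190:310,240:380],(560,480),interpolation=cv2.INTER_CUBIC)[:,:400]
b=cv2.resize(t[150:310,210:343],(400,480),interpolation=cv2.INTER_CUBIC)
cv2.imwrite("pics/end.png",np.hstack([a,b])); print(get_obs()['time'],get_obs()['tool_pos'])
```

```text
16.375 [468.45810908 166.45365749 243.72282037]
```

View pics/end.png

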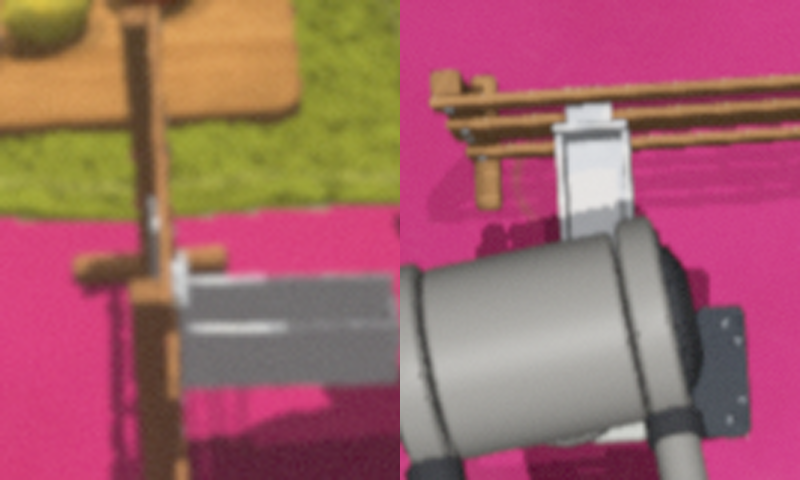

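The last picture shows the bin hanging level. Its back is against the middle slat (side crop, about (180,330)), the tongue is behind the top slat ((152,235)), and the gripper is clear of it.

```bash
python3 -c "
from plant import *
print(close_job())"
```

```text
the job is handed in; nothing more can be done
None
```

The long bin hangs level in the rack's upper gap, with its tongue behind the top slat and its back against the slat below; I never touched the short bin or the tin, and the job was handed in at about 16 s of the 48 s allowed.

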